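Fetch the duct connector from behind the stock

ROBOT

A 7-joint arm with a two-finger parallel gripper is mounted at the origin on the work surface. World frame = base frame: x ahead of the robot, y to its left, z up, the work surface at z = 0. Lengths are in mm, angles in degrees, forces in N, time in s.
With the tool pointing down it reaches from about 400 to 925 mm from the base axis. Payload 5.6 kg.
Tool frame: the origin (TCP) lies midway between the tips of the shut fingers; the grasp point (between the pads) lies 19 mm behind it; z points along the fingers, y is the direction in which the jaws open and shut (so a half turn about z gives the same grasp; the last joint's range is limited). The gripper opens to 85 mm and grips with 20 to 120 N. Pads are 22 mm wide; open, the fingers measure 114 mm over their backs; the gripper's body (76 mm by 85 mm) begins 54 mm behind the grasp point. The pads swing forward as they close: fully open they stand 13 mm farther back than shut.
Start: joints at [-2.464, 26.786, -0.665, 91.828, 0.344, 61.387, -3.226], TCP at [650.006, -0.043, 231.29] pointing down, gripper open.
Joint ranges: [-144.91, 144.91], [-17.63, 115.5], [-89.93, 88.59], [15.96, 139.68], [-74.01, 254.01], [8.47, 105.57], [-167.45, 167.45]. Speed limits (degrees/s): [147.25, 147.25, 180, 180, 180, 180, 180].

INTERFACE

Orientations are given as a 3x3 rotation matrix whose columns are the frame's x, y, z axes.
In Python, from bench import r gives the robot as it stands.
- The arm moves only by the shell command python3 -m pendant 'ROWS' [OPENING]. ROWS is JSON, a list of rows, each an object of numbers: "dx", "dy", "dz": the shift along the tool's x, y, z in mm; "turn": the turn about the tool's z in rad. A call has 1 to 5 rows; each row is the pose to reach, as a shift and turn from the pose commanded when the call began, along the tool's axes at that moment; what a row does not reach only later rows make up. A row lasts 1/8 s, in which the tool goes at most 62.5 mm and 10.7 degrees, less where a joint would pass 70% of its speed; a pose out of reach is approached as far as the arm can. A call with a gripper value outside its range is refused whole. OPENING is the finger opening in mm, from 0 to 85.4, set as the call begins (- or left out, the last holds). The fingers move at their own pace and stop on an object; the grip force is fixed at half the most. Time passes only in rows, so rows that repeat a pose let the fingers close. It gives the time, the measured TCP pose, the force and the opening at its end, in the units of the state.
- r.get_obs(): the state, without advancing time (a new reading comes with each control period).
- r.snapshot(name): name is "scene" or "side" or "wrist"; returns a dict with "frame" (480x640x3 uint8, blue, green, red), "range_z" (480x640 float32, mm along the optical axis (not along the pixel's ray), 0 where there is no reading), "camera_matrix" (3x3 intrinsics, pixels), "extrinsics" (4x4, takes a point from camera to world coordinates); the wrist camera has in their place "tool_from_camera" (4x4, takes a point from camera to tool coordinates, whose origin is the TCP and whose axes are the flange's). Camera axes: x right, y down, z forward; pixel columns grow to the right and rows downward; lengths in mm; the calibration is good to about 2 mm. A picture is of the moment at which its call begins: read the wrist's pose just before it.
- r.close_job(): hands the job in, once; it reports no verdict.
The state is a dict: "time": time; "qpos": joint angles; "joint_velocities": joint speeds; "joint_torque": joint torques, N m; "tool_pos": TCP position; "tool_rot": TCP orientation; "contact_force": force on the tool from outside, world axes, zero at the start; "torque": the same for the moment, N m; "finger_gap": finger opening in mm.
Only numpy, scipy, OpenCV 4.12 (cv2) and the standard library are available. Lean on these libraries where they do the work, as an engineer would, in place of code of your own. Each camera call takes 0.05 s, during which the arm holds its last target. There are 200 camera calls.

TASK

The order in the shallow cardboard carton still needs the white rectangular duct connector that stands at the back of the plywood stock tray, behind a spray can, a flat tin and a spouted bottle. First stand all three of these upright on the black rubber mat and let go of them, then stand the connector on its open end, as it stood before, on the free part of the carton's floor, and only then put each of the three back upright on the very spot in the tray where it stood at the start. Keep the three upright all the while, and leave the jar and the tape roll in the tray and the box in the carton where they are.

Things in the scene. Friction and masses are not known exactly. Their poses are not given: they have to be found in the camera images.
- can: Spray can with a bare aluminium body and a grey band: round, 57 mm across and straight up to 124 mm, then a shoulder and a broad white cap (47 mm across), 155 mm high in all; about 0.3 kg. Origin: centre of its underside, z up.
- tin: Flat steel solvent tin with a pale wrapper: 38 mm (own x) by 60 mm (own y; its rims 2 mm more) and 128 mm high, with a black screw cap (26 mm across, 14 mm off centre to own +y) that reaches 144 mm; about 0.35 kg. It stands with its 60 mm side along the tray's width. Origin: centre of its underside, z up.
- bottle: White plastic glue bottle: round, 58 mm across and straight up to 122 mm, then a shoulder and a grey pointed spout to 156 mm; about 0.35 kg. Origin: centre of its underside, z up.
- connector: White plastic flat-duct connector, a rectangular sleeve open above and below (walls 4 mm): 58 mm (own x) by 116 mm (own y), 62 mm high, 0.12 kg. It stands on its open end behind the three containers with its long side along the tray's width, only about 5 to 15 mm behind them; some 30 to 40 mm are free between it and the tray's back wall. Origin: centre of its lower opening, z up.
- tray: Open plywood stock tray, fixed: 190 mm deep (own x, back wall at +x, low front at -x towards the robot), 320 mm wide (own y). Floor 12 mm above the bench; walls 9 mm thick, 20 mm (front), 40 mm (sides) and 60 mm (back) high. Can, tin and bottle stand in the front row in any order, 72 mm apart; behind the middle one the connector, with the jar and the tape at its sides. Origin: centre of its underside.
- mat: Black rubber mat, fixed flat on the bench, empty at the start: 260 mm (own x) by 150 mm (own y), 4 mm thick; to the left or right of the tray. Origin: centre of its underside.
- carton: Shallow open cardboard carton with folded-out flaps, fixed: 220 mm (own x) by 160 mm (own y) and 60 mm high outside, walls and floor 4 mm; on the other side of the tray from the mat. A small box stands at its own +x end; the floor from own x -106 mm to about +40 mm is free. Origin: centre of its underside.
- jar: Bystander: glass jar with steel lid, 54 mm across, 70 mm high, in the back row of the tray. Origin: centre of its underside. To be left alone.
- tape: Bystander: roll of paper tape lying flat, 62 mm across, 48 mm high, hole 38 mm, in the back row of the tray. Origin: centre of its underside. To be left alone.
- packbox: Bystander: small white card box with a brown tape strip, already packed in the carton, 55 mm (own x) by 110 mm (own y), 40 mm high. Origin: centre of its underside. To be left alone.
There are look-alikes about, which are no part of the job. Leave any green look-alike of the connector alone.

How it is judged (in metres and radians):
On the way, in this order (a step that is already met when the one before it is completed fails the run):
1. can, tin and bottle all stand upright on the mat, released, while the connector is still in the tray (x of can in the frame of mat between -0.115 and 0.115 m and y of can in the frame of mat between -0.06 and 0.06 m and z of can in the frame of mat between 0 and 0.012 m and linear speed of each of can, tin, bottle below 0.02 m/s and angular speed of each of can, tin, bottle below 0.2 rad/s and angle between each of can, tin, bottle's own z axis and vertical below 0.1 rad and contact force between each of can, tin, bottle and the fingers below 0.2 N and x of tin in the frame of mat between -0.115 and 0.115 m and y of tin in the frame of mat between -0.06 and 0.06 m and z of tin in the frame of mat between 0 and 0.012 m and x of bottle in the frame of mat between -0.115 and 0.115 m and y of bottle in the frame of mat between -0.06 and 0.06 m and z of bottle in the frame of mat between 0 and 0.012 m and x of connector in the frame of tray between -0.07 and 0.07 m and z of connector in the frame of tray between 0 and 0.03 m), for 0.2 s.
2. the connector stands on the carton's floor, released, while can, tin and bottle still stand on the mat (x of connector in the frame of carton between -0.082 and 0.015 m and y of connector in the frame of carton between -0.055 and 0.055 m and z of connector in the frame of carton between 0 and 0.012 m and linear speed of each of connector, can, tin, bottle below 0.02 m/s and angular speed of each of connector, can, tin, bottle below 0.2 rad/s and angle between each of connector, can, tin, bottle's own z axis and vertical below 0.1 rad and contact force between each of connector, can, tin, bottle and the fingers below 0.2 N and x of can in the frame of mat between -0.115 and 0.115 m and y of can in the frame of mat between -0.06 and 0.06 m and z of can in the frame of mat between 0 and 0.012 m and x of tin in the frame of mat between -0.115 and 0.115 m and y of tin in the frame of mat between -0.06 and 0.06 m and z of tin in the frame of mat between 0 and 0.012 m and x of bottle in the frame of mat between -0.115 and 0.115 m and y of bottle in the frame of mat between -0.06 and 0.06 m and z of bottle in the frame of mat between 0 and 0.012 m), for 0.2 s.
At the end, for the whole second after the job is handed in: The connector stands upright (within 0.1 rad) on the free part of the carton's floor; can, tin and bottle each stand upright (within 0.1 rad) within 15 mm of where they stood at the start; jar, tape roll and packed box are within 15 mm of where they were; all released and at rest (x of connector in the frame of carton between -0.082 and 0.015 m and y of connector in the frame of carton between -0.055 and 0.055 m and z of connector in the frame of carton between 0 and 0.012 m and linear speed of each of connector, can, tin, bottle below 0.02 m/s and angular speed of each of connector, can, tin, bottle below 0.2 rad/s and angle between each of connector, can, tin, bottle's own z axis and vertical below 0.1 rad and contact force between each of connector, can, tin, bottle and the fingers below 0.2 N and distance of each of can, tin, bottle, jar, tape, packbox from where it was at the start of the episode below 0.015 m); the robot touches nothing.
It fails at once if can, tin or bottle tipped by more than 0.6 rad (angle between any of can, tin, bottle's own z axis and vertical above 0.6 rad).
It fails at once if jar, tape roll or packed box displaced by more than 15 mm (distance of any of jar, tape, packbox from where it was at the start of the episode above 0.015 m).
It also fails if it takes over 144 s, if anything falls off the work surface, if the arm or the gripper's body presses on something with over 40 N, if the wrist force passes 120 N, or if a joint passes its speed limit or range.

## Working session

There is one attempt and no reset: what is moved stays moved. The work goes in short steps, Python scripts to look and compute and a shell command to move; the robot and the scene stay as the last step left them, time stands still between calls to the robot, and variables do not carry over. Pictures are saved under pics/ and viewed, about 12 in all and at most 16, crops included, and the job is handed in when it is done.

```bash
ls; mkdir -p pics; cat > h.py <<'E'
import numpy as np, cv2
from bench import r
def snap(n):
    o=r.get_obs(); s=r.snapshot(n)
    T=s.get("extrinsics")
    if T is None:
        W=np.eye(4); W[:3,:3]=np.array(o["tool_rot"]); W[:3,3]=o["tool_pos"]; T=W@np.array(s["tool_from_camera"])
    return s["frame"],s["range_z"],np.array(s["camera_matrix"]),np.array(T)
def cloud(rz,K,T):
    v,u=np.mgrid[:480,:640]
    P=np.stack([(u-K[0,2])/K[0,0]*rz,(v-K[1,2])/K[1,1]*rz,rz],-1)@T[:3,:3].T+T[:3,3]
    P[rz<=0]=np.nan
    return P
E
python3 - <<'E'
from h import *
o=r.get_obs(); print(o["time"],o["tool_pos"],o["tool_rot"],o["finger_gap"])
for n in("scene","side","wrist"):
    f,z,K,T=snap(n); cv2.imwrite(f"pics/{n}0.png",f); np.savez(f"{n}0.npz",f=f,z=z,K=K,T=T); print(n,T[:3,3],K[0,0])
E
```

```text
pics
0.0 [ 6.49421253e+02 -6.39109826e-02  2.30291752e+02] [[ 6.00642639e-05  9.99998308e-01 -1.83873843e-03]
 [ 9.99999991e-01 -6.02922060e-05 -1.23911364e-04]
 [-1.24022016e-04 -1.83873097e-03 -9.99998302e-01]] 85.51374030338665
scene [1075.14147681  587.80790763  581.82221354] 525.7548110260907
side [ 438.47751645 -770.99762835  825.42080736] 540.4954509855099
wrist [649.42718175  82.86738662 374.35515221] 369.1851734223441
```

View pics/scene0.png

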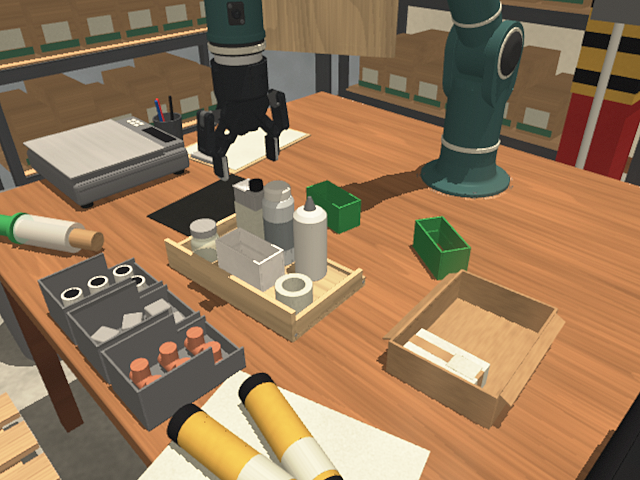

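View pics/side0.png

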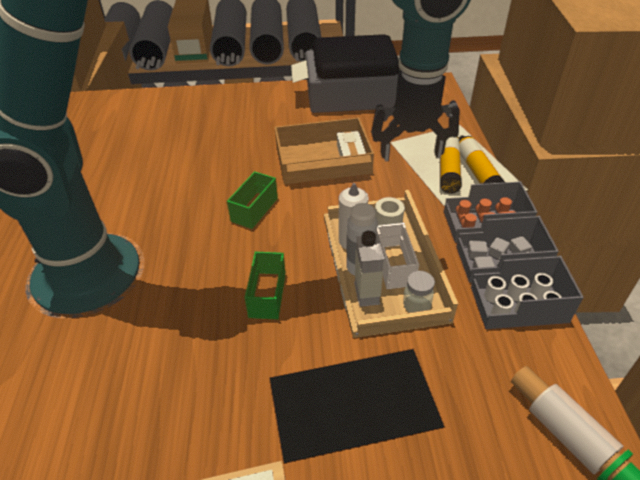

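The white connector stands in the tray at scene (250,258) / side (398,258). The two green sleeves, at scene (335,205) and (442,247), are the look-alikes. The front row from right to left is tin, can (middle), bottle. The jar is at the right back and the tape at the left back. The mat is on the right (-y) and the carton on the left.

```bash
python3 - <<'E'
from h import *
D={n:np.load(n+"0.npz") for n in("scene","side")}
C={n:cloud(d["z"],d["K"],d["T"]) for n,d in D.items()}
print("pix",{k:C["side"][v,u].round(0).tolist() for k,(u,v) in dict(tincap=(369,238),can=(360,208),bot=(353,192),jar=(420,283),tape=(390,206),conn=(385,225),bench=(250,400),mat=(355,400),traywall=(435,260),carton=(300,158),pack=(350,145),bk=(428,225)).items()})
# mat
f=D["side"]["f"]; m=((f.max(2)<45)&(np.abs(C["side"][...,2]-4)<6)); m=cv2.morphologyEx(m.astype(np.uint8),cv2.MORPH_OPEN,np.ones((3,3)))
n,l,s,_=cv2.connectedComponentsWithStats(m); i=1+s[1:,4].argmax(); p=C["side"][l==i]
print("mat",cv2.minAreaRect(p[:,:2].astype(np.float32)),np.median(p[:,2]))
# top-down height map combined for view
P=np.concatenate([C[n].reshape(-1,3) for n in C]); F=np.concatenate([D[n]["f"].reshape(-1,3) for n in D])
k=(P[:,0]>480)&(P[:,0]<880)&(P[:,1]>-420)&(P[:,1]<420)&(P[:,2]<170)&(P[:,2]>-10); P=P[k];F=F[k]
np.savez("pc.npz",P=P,F=F)
o=P[:,2].argsort(); im=np.zeros((400,840,3),np.uint8); hm=np.zeros((400,840),np.uint8)
r_=(880-P[o,0]).astype(int).clip(0,399); c_=(420-P[o,1]).astype(int).clip(0,839)
hm[r_,c_]=P[o,2].clip(0,170)*1.45+5
im=cv2.applyColorMap(hm,cv2.COLORMAP_JET)
for x in range(500,880,50): cv2.line(im,(0,880-x),(839,880-x),(90,90,90),1)
for y in range(-400,420,50): cv2.line(im,(420-y,0),(420-y,399),(90,90,90) if y else (255,255,255),1)
cv2.imwrite("pics/top.png",im[:,20:820])
E
```

```text
pix {'tincap': [564.0, -110.0, 154.0], 'can': [556.0, -45.0, 168.0], 'bot': [551.0, 19.0, 152.0], 'jar': [652.0, -159.0, 82.0], 'tape': [643.0, 91.0, 45.0], 'conn': [616.0, 4.0, 73.0], 'bench': [343.0, -316.0, -1.0], 'mat': [nan, nan, nan], 'traywall': [699.0, -86.0, 58.0], 'carton': [458.0, 345.0, -1.0], 'pack': [583.0, 325.0, 44.0], 'bk': [728.0, 73.0, -2.0]}
mat ((513.3173217773438, -334.342041015625), (255.6165313720703, 148.9622344970703), 7.8680338859558105) 3.0137705142919913
```

View pics/top.png

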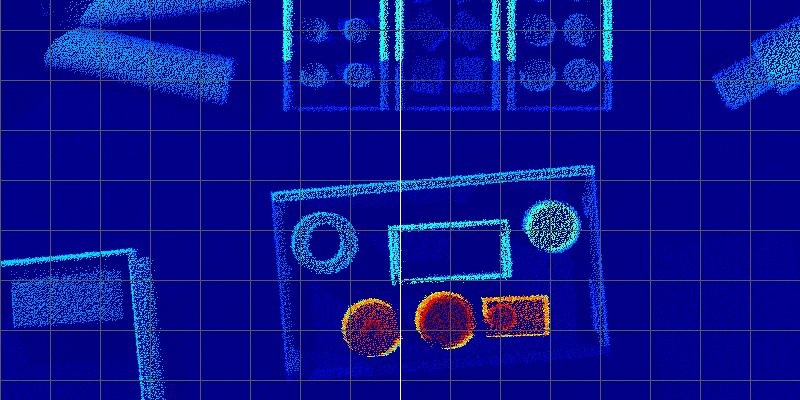

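View pics/wrist0.png

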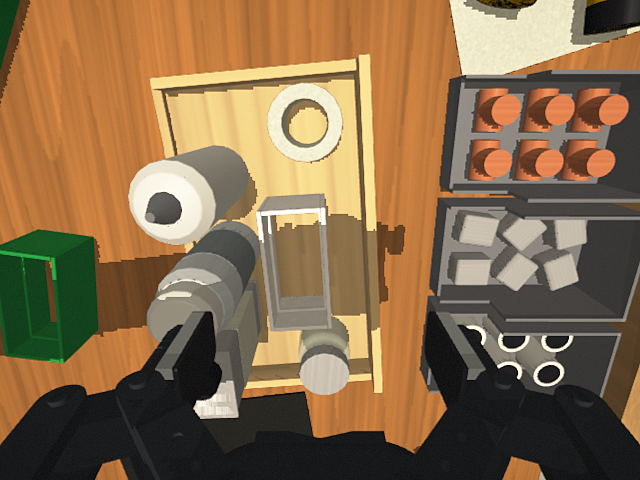

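The top map is clean: tin at about (564,-115), can (559,-45), bottle (552,29). The tray yaw is about 4°. Next I fit the positions properly and rebuild the carton with a wider range.

```bash
cat > fit.py <<'E'
from h import *
from scipy.optimize import least_squares
def pts(names=("scene","side"),save=None):
    out=[]
    for n in names:
        if save: d=np.load(n+save); f,z,K,T=d["f"],d["z"],d["K"],d["T"]
        else: f,z,K,T=snap(n)
        P=cloud(z,K,T).reshape(-1,3); out.append(P[np.isfinite(P[:,0])])
    return out
def near(P,c,rad,z0,z1):
    return P[(np.hypot(*(P[:,:2]-c).T)<rad)&(P[:,2]>z0)&(P[:,2]<z1)]
def circ(P,c,R):
    s=least_squares(lambda p:np.hypot(P[:,0]-p[0],P[:,1]-p[1])-R,c,loss="soft_l1",f_scale=1)
    return s.x.round(1),len(P),round(float(np.sqrt(np.mean(s.fun**2))),1)
def rect(P):
    (c,s,a)=cv2.minAreaRect(P[:,:2].astype(np.float32)); return np.round(c,1),np.round(s,1),round(a,1)
E
python3 - <<'E'
from fit import *
S=pts(save="0.npz"); A=np.concatenate(S)
for nm,c,R in(("can",(559,-45),28.5),("bottle",(552,29),29)):
    for P in S+[A]: print(nm,*circ(near(P,c,36,50,128),c,R))
for nm,c,z0,z1,rad in(("tin",(564,-115),60,139,42),("conn",(630,-50),60,80,75)):
    for P in S+[A]:
        Q=near(P,c,rad,z0,z1); print(nm,*rect(Q),len(Q),np.percentile(Q[:,2],98).round(1))
P=near(A,(560,-115),40,145,160);print("tincap",P[:,:2].mean(0).round(1),P[:,2].mean().round(1))
# carton
k=(A[:,0]>380)&(A[:,0]<680)&(A[:,1]>180)&(A[:,1]<450)
for nm,z0,z1 in(("rim",54,66),("floor",1.5,7),("box",36,48)):
    P=A[k&(A[:,2]>z0)&(A[:,2]<z1)]; print(nm,*rect(P),len(P))
W=A[k&(A[:,2]>-5)]; o=W[:,2].argsort(); im=np.zeros((300,300),np.uint8)
im[(680-W[o,0]).astype(int).clip(0,299),(450-W[o,1]).astype(int).clip(0,299)]=W[o,2].clip(0,80)*3+10
im=cv2.applyColorMap(cv2.resize(im,(600,600),interpolation=0),cv2.COLORMAP_JET)
for i in range(0,300,50): cv2.line(im,(0,2*i+60),(599,2*i+60),(90,90,90),1);cv2.line(im,(2*i,0),(2*i,599),(90,90,90),1)
cv2.imwrite("pics/carton.png",im)
E
```

```text
can [558.5 -45.7] 1067 1.2
can [559.7 -46.5] 293 0.9
can [558.7 -45.7] 1360 1.1
bottle [550.4  27.2] 1270 1.0
bottle [552.4  26.4] 278 1.0
bottle [550.6  27.3] 1548 1.1
tin [ 574.4 -113.9] [64.6 61.2] 89.4 1172 138.5
tin [ 574.5 -111.3] [62.1 77. ] 2.2 1036 138.8
tin [ 574.3 -111.6] [62.5 77.3] 0.8 2208 138.7
conn [632.  -49.2] [138.1 120.9] 3.1 1256 78.6
conn [649.9 -50.5] [102.5 120.9] 3.0 622 75.0
conn [632.5 -50. ] [137.6 123.1] 1.9 1878 78.1
tincap [ 563.5 -102.4] 152.5
rim [498.7 309.4] [258.4 232.6] 6.2 3049
floor [528.3 314.5] [295.8 268.8] 0.4 5753
box [498.8 311.2] [257.3 240.5] 5.5 4903
```

View pics/carton.png

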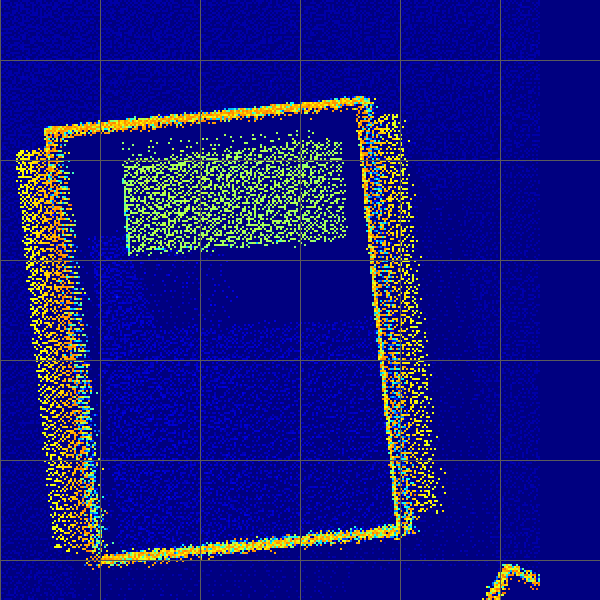

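Carton centre is about (514,336) with yaw 5.7°; its size matches (220×160) and the packed box is at the +x end. The tray spacings also check out: 73 and 71 mm against the stated 72. I turn the tool into the tray frame so dx = tray y and dy = tray x, go above the tin, and look.

```bash
python3 -m pendant '[{"turn":-0.077},{"turn":-0.077}]' 85
python3 -m pendant '[{"dx":-30,"dy":-25},{"dx":-75,"dy":-60},{"dx":-110,"dy":-94},{"dx":-110,"dy":-94},{"dx":-110,"dy":-94}]'
python3 - <<'E'
from h import *
f,z,K,T=snap("wrist"); cv2.imwrite("pics/w1.png",f); np.savez("w1.npz",f=f,z=z,K=K,T=T)
P=cloud(z,K,T).reshape(-1,3); P=P[np.isfinite(P[:,0])]
from fit import *
for nm,c,R in(("can",(559,-46),28.5),("bottle",(552,27),29)): print(nm,*circ(near(P,c,36,50,128),c,R))
Q=near(P,(564,-117),45,125,143); print("tin",*rect(Q),len(Q)); Q=near(P,(564,-102),20,148,162); print("cap",*rect(Q),len(Q))
E
```

```text
can [558.4 -46.5] 2597 0.3
bottle [550.4  26.5] 1967 0.2
tin [ 565.4 -116.1] [34.4 62.4] 2.5 1932
cap [ 569.  -105.1] [26.3 10.3] 65.6 417invalid input at $[0]: expected keys dx, dy, dz, turn
invalid input at $[0]: expected keys dx, dy, dz, turn
```

View pics/w1.png

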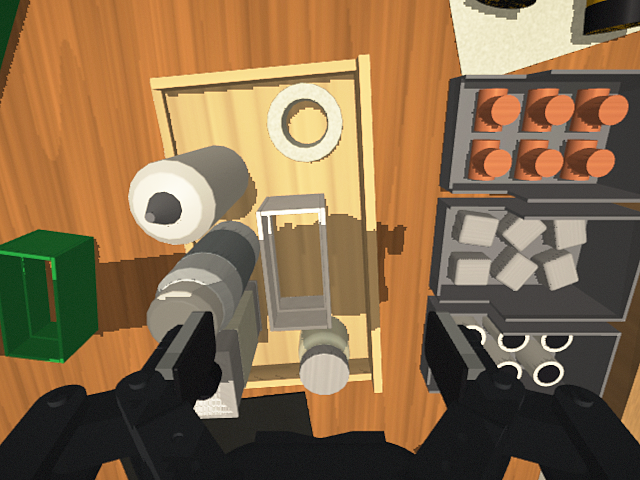

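The moves were refused because each row needs all four keys, so the view is unchanged. The wrist depth agrees with the earlier fixes to within 1–2 mm.

```bash
python3 -m pendant '[{"dx":0,"dy":0,"dz":0,"turn":-0.077},{"dx":0,"dy":0,"dz":0,"turn":-0.077}]' 85
python3 -m pendant '[{"dx":-30,"dy":-25,"dz":0,"turn":0},{"dx":-75,"dy":-60,"dz":0,"turn":0},{"dx":-110,"dy":-94,"dz":0,"turn":0},{"dx":-110,"dy":-94,"dz":0,"turn":0},{"dx":-110,"dy":-94,"dz":0,"turn":0}]'
python3 - <<'E'
from fit import *
o=r.get_obs(); print(np.round(o["tool_pos"],1),np.round(o["tool_rot"],3).tolist())
f,z,K,T=snap("wrist"); cv2.imwrite("pics/w2.png",f)
P=cloud(z,K,T).reshape(-1,3); P=P[np.isfinite(P[:,0])]
Q=near(P,(564,-117),45,125,143); print("tin",*rect(Q),len(Q))
E
```

```text
time: 0.45
tool_pos: [649.9, -0.1, 231.0]
tool_rot: [[-0.076, 0.997, -0.0], [0.997, 0.076, 0.0], [0.0, -0.0, -1.0]]
contact_force: [0.6, -0.3, -0.0]
finger_gap: 85.2
time: 1.08
tool_pos: [565.2, -116.4, 231.6]
tool_rot: [[-0.076, 0.997, 0.001], [0.997, 0.076, 0.001], [0.0, 0.001, -1.0]]
contact_force: [-0.6, 1.6, -0.7]
finger_gap: 85.2
[ 565.2 -116.4  231.6] [[-0.076, 0.997, 0.001], [0.997, 0.076, 0.001], [0.0, 0.001, -1.0]]
tin [ 562.3 -110.2] [39.8 74.7] 2.6 3869
```

View pics/w2.png

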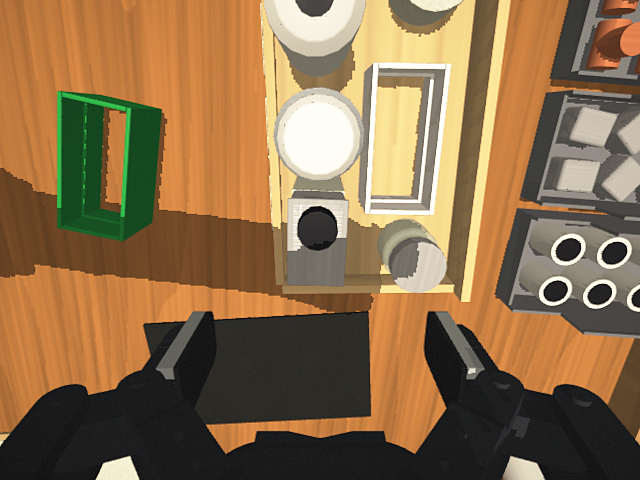

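The tin (cap at 317,228) lines up with the jaw mid-line (col 320), and the tray edges are parallel to the image. Now I go down to TCP z 92, clear of the connector (z 74), and grip.

```bash
python3 -m pendant '[{"dx":0,"dy":0,"dz":30,"turn":0},{"dx":0,"dy":0,"dz":70,"turn":0},{"dx":0,"dy":0,"dz":105,"turn":0},{"dx":0,"dy":0,"dz":130,"turn":0},{"dx":0,"dy":0,"dz":139,"turn":0}]'
python3 -m pendant '[{"dx":0,"dy":0,"dz":0,"turn":0},{"dx":0,"dy":0,"dz":0,"turn":0},{"dx":0,"dy":0,"dz":0,"turn":0},{"dx":0,"dy":0,"dz":0,"turn":0},{"dx":0,"dy":0,"dz":0,"turn":0}]' 25
python3 -m pendant '[{"dx":0,"dy":0,"dz":0,"turn":0},{"dx":0,"dy":0,"dz":0,"turn":0},{"dx":0,"dy":0,"dz":-2,"turn":0},{"dx":0,"dy":0,"dz":-8,"turn":0},{"dx":0,"dy":0,"dz":-20,"turn":0}]'
python3 - <<'E'
from h import *
f,z,K,T=snap("wrist"); g,_,_,_=snap("side"); cv2.imwrite("pics/w3.png",np.hstack([cv2.resize(f,(400,300)),cv2.resize(g[100:400,250:550],(300,300))]))
E
```

```text
time: 1.75
tool_pos: [564.5, -115.2, 90.5]
tool_rot: [[-0.079, 0.997, -0.003], [0.997, 0.079, 0.001], [0.001, -0.003, -1.0]]
contact_force: [0.3, -0.2, 0.3]
finger_gap: 85.0
time: 2.38
tool_pos: [565.3, -117.0, 93.6]
tool_rot: [[-0.077, 0.997, 0.002], [0.997, 0.077, -0.0], [-0.0, 0.002, -1.0]]
contact_force: [-2.1, 0.7, 6.2]
finger_gap: 37.5
time: 3.0
tool_pos: [564.2, -116.9, 112.3]
tool_rot: [[-0.077, 0.997, -0.001], [0.997, 0.077, 0.0], [0.0, -0.001, -1.0]]
contact_force: [-0.1, -0.2, -2.1]
finger_gap: 37.4
```

View pics/w3.png

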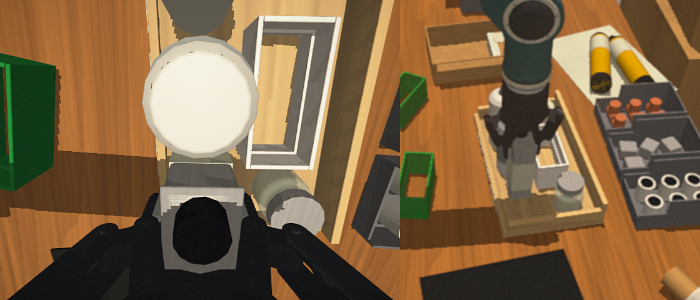

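The tin is gripped upright (gap 37.4). Carry it to mat spot P2.

```bash
python3 -m pendant '[{"dx":0,"dy":0,"dz":-20,"turn":0},{"dx":0,"dy":0,"dz":-45,"turn":0},{"dx":-10,"dy":-2,"dz":-62,"turn":0},{"dx":-35,"dy":-8,"dz":-65,"turn":0},{"dx":-70,"dy":-18,"dz":-65,"turn":0}]'
python3 -m pendant '[{"dx":-38,"dy":-10,"dz":0,"turn":0},{"dx":-78,"dy":-22,"dz":0,"turn":0},{"dx":-118,"dy":-33,"dz":0,"turn":0},{"dx":-150,"dy":-42,"dz":0,"turn":0},{"dx":-173,"dy":-48,"dz":0,"turn":0}]'
python3 -m pendant '[{"dx":0,"dy":0,"dz":15,"turn":0},{"dx":0,"dy":0,"dz":40,"turn":0},{"dx":0,"dy":0,"dz":65,"turn":0},{"dx":0,"dy":0,"dz":80,"turn":0},{"dx":0,"dy":0,"dz":86,"turn":0}]'
python3 -m pendant '[{"dx":0,"dy":0,"dz":2,"turn":0},{"dx":0,"dy":0,"dz":4,"turn":0},{"dx":0,"dy":0,"dz":6,"turn":0},{"dx":0,"dy":0,"dz":6,"turn":0}]'
```

```text
time: 3.72
tool_pos: [552.4, -188.6, 177.9]
tool_rot: [[-0.079, 0.997, 0.001], [0.997, 0.079, -0.0], [-0.0, 0.001, -1.0]]
contact_force: [0.9, -0.5, -2.4]
finger_gap: 37.3
time: 4.35
tool_pos: [516.0, -367.2, 177.2]
tool_rot: [[-0.074, 0.997, -0.001], [0.997, 0.074, -0.001], [-0.001, -0.001, -1.0]]
contact_force: [0.2, -0.1, -1.7]
finger_gap: 37.6
time: 4.97
tool_pos: [517.3, -363.3, 89.9]
tool_rot: [[-0.078, 0.997, -0.002], [0.997, 0.078, 0.001], [0.001, -0.001, -1.0]]
contact_force: [-0.2, 0.1, -1.5]
finger_gap: 37.6
time: 5.48
tool_pos: [517.9, -364.5, 85.7]
tool_rot: [[-0.077, 0.997, 0.001], [0.997, 0.077, -0.001], [-0.001, 0.001, -1.0]]
contact_force: [0.0, 0.5, -2.1]
finger_gap: 37.6
```

```bash
python3 -m pendant '[{"dx":0,"dy":0,"dz":0.7,"turn":0},{"dx":0,"dy":0,"dz":1,"turn":0},{"dx":0,"dy":0,"dz":1,"turn":0}]'
python3 -m pendant '[{"dx":0,"dy":0,"dz":0,"turn":0},{"dx":0,"dy":0,"dz":0,"turn":0},{"dx":0,"dy":0,"dz":0,"turn":0},{"dx":0,"dy":0,"dz":0,"turn":0},{"dx":0,"dy":0,"dz":-10,"turn":0}]' 85
python3 -m pendant '[{"dx":0,"dy":0,"dz":-25,"turn":0},{"dx":0,"dy":0,"dz":-60,"turn":0},{"dx":0,"dy":0,"dz":-100,"turn":0},{"dx":0,"dy":0,"dz":-130,"turn":0},{"dx":0,"dy":0,"dz":-137,"turn":0}]'
python3 - <<'E'
from fit import *
A,=pts(("side",)); Q=near(A,(518,-364),45,60,150); print(*rect(Q),Q[:,2].max()); Q=near(A,(518,-364),45,140,155); print(Q.mean(0))
E
```

```text
time: 5.85
tool_pos: [518.0, -364.7, 85.7]
tool_rot: [[-0.077, 0.997, 0.001], [0.997, 0.077, -0.001], [-0.001, 0.001, -1.0]]
contact_force: [-1.2, 1.1, 5.3]
finger_gap: 37.7
time: 6.48
tool_pos: [517.0, -363.9, 93.8]
tool_rot: [[-0.077, 0.997, -0.002], [0.997, 0.077, 0.001], [0.001, -0.002, -1.0]]
contact_force: [0.7, -0.1, 0.6]
finger_gap: 85.0
time: 7.1
tool_pos: [518.6, -365.0, 234.4]
tool_rot: [[-0.077, 0.997, 0.004], [0.997, 0.077, -0.003], [-0.003, 0.004, -1.0]]
contact_force: [0.6, -0.3, -0.8]
finger_gap: 85.0
[ 516.8 -365.2] [40.4 62.6] 2.4 149.6852046818201
[ 515.91262925 -352.28108112  146.45214457]
```

The tin stands on the mat with no tilt. Next is the can: tray-frame move +314 / +65, then down 134.

```bash
python3 -m pendant '[{"dx":30,"dy":6,"dz":0,"turn":0},{"dx":85,"dy":17,"dz":0,"turn":0},{"dx":142,"dy":29,"dz":0,"turn":0},{"dx":200,"dy":41,"dz":0,"turn":0},{"dx":255,"dy":53,"dz":0,"turn":0}]' 85
python3 -m pendant '[{"dx":40,"dy":8,"dz":0,"turn":0},{"dx":59,"dy":12,"dz":0,"turn":0},{"dx":59,"dy":12,"dz":0,"turn":0},{"dx":59,"dy":12,"dz":25,"turn":0},{"dx":59,"dy":12,"dz":60,"turn":0}]'
python3 -m pendant '[{"dx":0,"dy":0,"dz":30,"turn":0},{"dx":0,"dy":0,"dz":55,"turn":0},{"dx":0,"dy":0,"dz":69,"turn":0},{"dx":0,"dy":0,"dz":74,"turn":0},{"dx":0,"dy":0,"dz":74,"turn":0}]'
python3 -m pendant '[{"dx":0,"dy":0,"dz":0,"turn":0},{"dx":0,"dy":0,"dz":0,"turn":0},{"dx":0,"dy":0,"dz":0,"turn":0},{"dx":0,"dy":0,"dz":0,"turn":0},{"dx":0,"dy":0,"dz":0,"turn":0}]' 45
python3 -m pendant '[{"dx":0,"dy":0,"dz":0,"turn":0},{"dx":0,"dy":0,"dz":0,"turn":0},{"dx":0,"dy":0,"dz":-2,"turn":0},{"dx":0,"dy":0,"dz":-8,"turn":0},{"dx":0,"dy":0,"dz":-20,"turn":0}]'
python3 - <<'E'
from fit import *
g,z,K,T=snap("scene"); cv2.imwrite("pics/s4.png",g[100:400,100:500])
E
```

```text
time: 7.78
tool_pos: [550.1, -103.8, 229.9]
tool_rot: [[-0.077, 0.997, -0.002], [0.997, 0.077, 0.0], [0.001, -0.002, -1.0]]
contact_force: [0.1, -0.1, 1.2]
finger_gap: 84.9
time: 8.4
tool_pos: [558.5, -48.2, 170.8]
tool_rot: [[-0.075, 0.997, 0.001], [0.997, 0.075, -0.001], [-0.001, 0.001, -1.0]]
contact_force: [0.0, 0.1, 0.5]
finger_gap: 85.1
time: 9.02
tool_pos: [558.5, -46.7, 97.5]
tool_rot: [[-0.076, 0.997, 0.0], [0.997, 0.076, -0.0], [-0.0, 0.0, -1.0]]
contact_force: [1.3, 0.3, -0.1]
finger_gap: 85.0
time: 9.65
tool_pos: [559.1, -46.2, 98.6]
tool_rot: [[-0.077, 0.997, 0.002], [0.997, 0.077, -0.0], [-0.0, 0.002, -1.0]]
contact_force: [-0.6, -0.3, 5.3]
finger_gap: 55.7
time: 10.28
tool_pos: [557.6, -46.2, 117.2]
tool_rot: [[-0.077, 0.997, -0.002], [0.997, 0.077, 0.0], [0.0, -0.002, -1.0]]
contact_force: [-0.0, 1.2, -2.8]
finger_gap: 55.6
```

View pics/s4.png

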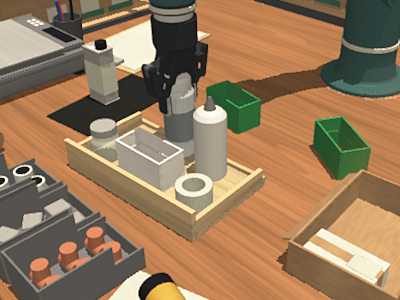

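The can is gripped upright (gap 55.6) and the tin stands on the mat. Carry the can to P3.

```bash
python3 -m pendant '[{"dx":0,"dy":0,"dz":-20,"turn":0},{"dx":0,"dy":0,"dz":-45,"turn":0},{"dx":-8,"dy":-5,"dz":-62,"turn":0},{"dx":-30,"dy":-18,"dz":-65,"turn":0},{"dx":-62,"dy":-38,"dz":-65,"turn":0}]'
python3 -m pendant '[{"dx":-37,"dy":-23,"dz":0,"turn":0},{"dx":-77,"dy":-47,"dz":0,"turn":0},{"dx":-117,"dy":-71,"dz":0,"turn":0},{"dx":-155,"dy":-94,"dz":0,"turn":0},{"dx":-182,"dy":-110,"dz":0,"turn":0}]'
python3 -m pendant '[{"dx":-15,"dy":-9,"dz":5,"turn":0},{"dx":-15,"dy":-9,"dz":20,"turn":0},{"dx":-15,"dy":-9,"dz":50,"turn":0},{"dx":-15,"dy":-9,"dz":75,"turn":0},{"dx":-15,"dy":-9,"dz":86,"turn":0}]'
python3 -m pendant '[{"dx":0,"dy":0,"dz":3,"turn":0},{"dx":0,"dy":0,"dz":6,"turn":0},{"dx":0,"dy":0,"dz":7.5,"turn":0},{"dx":0,"dy":0,"dz":7.5,"turn":0}]'
```

```text
time: 10.95
tool_pos: [525.1, -111.4, 183.0]
tool_rot: [[-0.079, 0.997, 0.001], [0.997, 0.079, -0.0], [-0.0, 0.001, -1.0]]
contact_force: [0.3, -0.6, -3.3]
finger_gap: 56.0
time: 11.58
tool_pos: [427.4, -303.4, 182.6]
tool_rot: [[-0.074, 0.997, -0.0], [0.997, 0.074, -0.001], [-0.001, -0.0, -1.0]]
contact_force: [1.2, 0.2, -2.9]
finger_gap: 55.7
time: 12.2
tool_pos: [421.4, -314.0, 94.0]
tool_rot: [[-0.079, 0.997, -0.003], [0.997, 0.079, 0.003], [0.003, -0.003, -1.0]]
contact_force: [0.5, -0.0, -3.9]
finger_gap: 55.6
time: 12.7
tool_pos: [422.5, -316.8, 90.6]
tool_rot: [[-0.077, 0.997, 0.002], [0.997, 0.077, -0.001], [-0.001, 0.002, -1.0]]
contact_force: [-1.0, 1.5, 5.4]
finger_gap: 55.7
```

```bash

python3 -m pendant '[{"dx":0,"dy":0,"dz":0,"turn":0},{"dx":0,"dy":0,"dz":0,"turn":0},{"dx":0,"dy":0,"dz":0,"turn":0},{"dx":0,"dy":0,"dz":0,"turn":0},{"dx":0,"dy":0,"dz":-10,"turn":0}]' 85
python3 -m pendant '[{"dx":0,"dy":0,"dz":-25,"turn":0},{"dx":0,"dy":0,"dz":-60,"turn":0},{"dx":0,"dy":0,"dz":-100,"turn":0},{"dx":0,"dy":0,"dz":-125,"turn":0},{"dx":15,"dy":7,"dz":-132.5,"turn":0}]'
python3 -m pendant '[{"dx":45,"dy":21,"dz":0,"turn":0},{"dx":97,"dy":46,"dz":0,"turn":0},{"dx":150,"dy":71,"dz":0,"turn":0},{"dx":200,"dy":95,"dz":0,"turn":0},{"dx":250,"dy":119,"dz":0,"turn":0}]'
python3 -m pendant '[{"dx":45,"dy":20,"dz":0,"turn":0},{"dx":67,"dy":29,"dz":0,"turn":0},{"dx":67,"dy":29,"dz":0,"turn":0},{"dx":67,"dy":29,"dz":25,"turn":0},{"dx":67,"dy":29,"dz":60,"turn":0}]'
python3 - <<'E'
from fit import *
A,=pts(("side",)); print(*circ(near(A,(422,-316),40,40,115),(422,-316),28.5)); print(near(A,(422,-316),40,40,180)[:,2].max())
E
```

```text
time: 13.32
tool_pos: [421.1, -316.2, 98.5]
tool_rot: [[-0.077, 0.997, -0.002], [0.997, 0.077, 0.001], [0.001, -0.001, -1.0]]
contact_force: [-1.0, 0.1, 0.3]
finger_gap: 85.2
time: 13.95
tool_pos: [427.9, -302.0, 233.4]
tool_rot: [[-0.074, 0.997, 0.003], [0.997, 0.074, -0.002], [-0.003, 0.003, -1.0]]
contact_force: [-0.3, 0.2, 0.3]
finger_gap: 84.9
time: 14.58
tool_pos: [526.6, -39.5, 230.6]
tool_rot: [[-0.078, 0.997, -0.001], [0.997, 0.078, 0.0], [0.0, -0.001, -1.0]]
contact_force: [-0.1, -0.2, 0.1]
finger_gap: 85.2
time: 15.2
tool_pos: [550.6, 25.2, 171.1]
tool_rot: [[-0.075, 0.997, 0.001], [0.997, 0.075, -0.001], [-0.001, 0.001, -1.0]]
contact_force: [0.2, -0.5, 0.0]
finger_gap: 84.9
[ 423.4 -317.4] 916 0.7
160.89749490028396
```

```bash

python3 -m pendant '[{"dx":0,"dy":0,"dz":30,"turn":0},{"dx":0,"dy":0,"dz":55,"turn":0},{"dx":0,"dy":0,"dz":69,"turn":0},{"dx":0,"dy":0,"dz":73.5,"turn":0},{"dx":0,"dy":0,"dz":73.5,"turn":0}]'
python3 -m pendant '[{"dx":0,"dy":0,"dz":0,"turn":0},{"dx":0,"dy":0,"dz":0,"turn":0},{"dx":0,"dy":0,"dz":0,"turn":0},{"dx":0,"dy":0,"dz":0,"turn":0},{"dx":0,"dy":0,"dz":0,"turn":0}]' 45
python3 -m pendant '[{"dx":0,"dy":0,"dz":0,"turn":0},{"dx":0,"dy":0,"dz":0,"turn":0},{"dx":0,"dy":0,"dz":-2,"turn":0},{"dx":0,"dy":0,"dz":-8,"turn":0},{"dx":0,"dy":0,"dz":-20,"turn":0}]'
python3 - <<'E'
from fit import *
g,z,K,T=snap("scene"); cv2.imwrite("pics/s5.png",g[100:400,100:500])
E
```

```text
time: 15.88
tool_pos: [551.0, 26.2, 98.3]
tool_rot: [[-0.077, 0.997, 0.001], [0.997, 0.077, -0.0], [-0.0, 0.0, -1.0]]
contact_force: [0.5, 0.4, 1.0]
finger_gap: 85.0
time: 16.5
tool_pos: [551.5, 26.5, 99.1]
tool_rot: [[-0.077, 0.997, 0.002], [0.997, 0.077, 0.0], [-0.0, 0.002, -1.0]]
contact_force: [-0.6, 0.1, 6.7]
finger_gap: 56.5
time: 17.12
tool_pos: [550.0, 26.4, 117.7]
tool_rot: [[-0.077, 0.997, -0.002], [0.997, 0.077, -0.0], [-0.0, -0.002, -1.0]]
contact_force: [-0.1, 0.0, -3.6]
finger_gap: 56.7
```

View pics/s5.png

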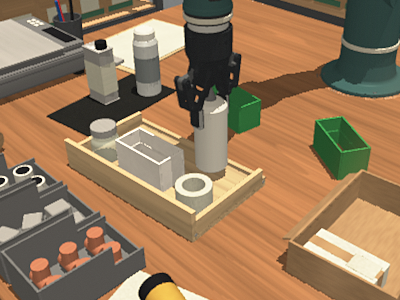

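Tin and can stand on the mat and the bottle is gripped upright. Carry it to P1.

```bash
python3 -m pendant '[{"dx":0,"dy":0,"dz":-20,"turn":0},{"dx":0,"dy":0,"dz":-45,"turn":0},{"dx":-8,"dy":0,"dz":-62,"turn":0},{"dx":-30,"dy":0,"dz":-65,"turn":0},{"dx":-68,"dy":2,"dz":-65,"turn":0}]'
python3 -m pendant '[{"dx":-45,"dy":3,"dz":0,"turn":0},{"dx":-95,"dy":6,"dz":0,"turn":0},{"dx":-145,"dy":10,"dz":0,"turn":0},{"dx":-195,"dy":14,"dz":0,"turn":0},{"dx":-230,"dy":17,"dz":0,"turn":0}]'
python3 -m pendant '[{"dx":-24,"dy":2,"dz":5,"turn":0},{"dx":-24,"dy":2,"dz":20,"turn":0},{"dx":-24,"dy":2,"dz":50,"turn":0},{"dx":-24,"dy":2,"dz":75,"turn":0},{"dx":-24,"dy":2,"dz":86,"turn":0}]'
python3 -m pendant '[{"dx":0,"dy":0,"dz":3,"turn":0},{"dx":0,"dy":0,"dz":6,"turn":0},{"dx":0,"dy":0,"dz":7.5,"turn":0},{"dx":0,"dy":0,"dz":7.5,"turn":0}]'
```

```text
time: 17.8
tool_pos: [558.2, -41.0, 183.7]
tool_rot: [[-0.08, 0.997, 0.001], [0.997, 0.08, 0.0], [0.0, 0.001, -1.0]]
contact_force: [-0.3, -0.4, -3.6]
finger_gap: 56.5
time: 18.42
tool_pos: [591.8, -273.1, 182.8]
tool_rot: [[-0.074, 0.997, -0.0], [0.997, 0.074, -0.001], [-0.001, -0.001, -1.0]]
contact_force: [-0.4, 0.6, -3.3]
finger_gap: 56.5
time: 19.05
tool_pos: [595.3, -290.4, 94.3]
tool_rot: [[-0.079, 0.997, -0.004], [0.997, 0.079, 0.003], [0.003, -0.003, -1.0]]
contact_force: [-0.3, -0.3, -2.7]
finger_gap: 56.3
time: 19.55
tool_pos: [597.2, -293.1, 91.2]
tool_rot: [[-0.077, 0.997, 0.002], [0.997, 0.077, -0.001], [-0.001, 0.002, -1.0]]
contact_force: [-2.6, 1.3, 4.8]
finger_gap: 56.9
```

```bash

python3 -m pendant '[{"dx":0,"dy":0,"dz":0,"turn":0},{"dx":0,"dy":0,"dz":0,"turn":0},{"dx":0,"dy":0,"dz":0,"turn":0},{"dx":0,"dy":0,"dz":0,"turn":0},{"dx":0,"dy":0,"dz":-10,"turn":0}]' 85
python3 -m pendant '[{"dx":0,"dy":0,"dz":-25,"turn":0},{"dx":0,"dy":0,"dz":-60,"turn":0},{"dx":0,"dy":0,"dz":-100,"turn":0},{"dx":0,"dy":0,"dz":-125,"turn":0},{"dx":0,"dy":0,"dz":-132,"turn":0}]'
python3 -m pendant '[{"dx":40,"dy":13,"dz":0,"turn":0},{"dx":90,"dy":30,"dz":0,"turn":0},{"dx":130,"dy":44,"dz":0,"turn":0},{"dx":150,"dy":50,"dz":0,"turn":0},{"dx":150,"dy":50,"dz":0,"turn":0}]'
python3 - <<'E'
from fit import *
f,z,K,T=snap("wrist"); cv2.imwrite("pics/w6.png",f)
P=cloud(z,K,T).reshape(-1,3); P=P[np.isfinite(P[:,0])]
k=(P[:,2]>68)&(P[:,2]<80)&(abs(P[:,0]-628)<45)&(abs(P[:,1]+50)<72); Q=P[k]
print("conn",*rect(Q),len(Q),Q[:,2].mean())
A,B=pts(); print("bottle",*circ(near(B,(597,-292),40,40,110),(597,-292),29)); M=near(B,(513,-334),160,30,180); print(M[:,2].max())
for c in((422,-317),(517,-364),(597,-292)):
    t=near(B,c,40,130,170);print(c,t[:,2].max(), t.mean(0).round(0))
E
```

```text
time: 20.18
tool_pos: [595.7, -292.8, 98.7]
tool_rot: [[-0.077, 0.997, -0.002], [0.997, 0.077, 0.001], [0.001, -0.002, -1.0]]
contact_force: [-0.6, 0.1, 0.2]
finger_gap: 84.6
time: 20.8
tool_pos: [597.3, -293.5, 234.0]
tool_rot: [[-0.077, 0.997, 0.004], [0.997, 0.077, -0.002], [-0.002, 0.004, -1.0]]
contact_force: [-0.1, 0.5, -0.4]
finger_gap: 85.1
time: 21.42
tool_pos: [634.6, -138.5, 230.7]
tool_rot: [[-0.079, 0.997, -0.001], [0.997, 0.079, 0.0], [0.0, -0.001, -1.0]]
contact_force: [-0.6, 0.1, 0.6]
finger_gap: 84.7
conn [627.3 -50.4] [ 58.1 116.3] 3.5 2838 74.70846839040973
bottle [ 598.  -292.9] 862 0.7
161.20941185174695
(422, -317) 161.20941185174695 [ 424. -326.  150.]
(517, -364) 149.5210965443962 [ 516. -367.  136.]
(597, -292) 160.67478086547544 [ 596. -298.  137.]
```

View pics/w6.png

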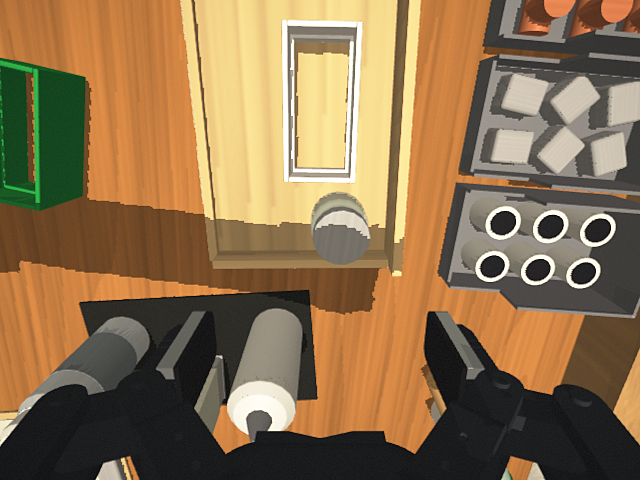

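This enlarged view confirms it: the white sleeve at (322,100) stands in the tray and measures 58.1×116.3 mm with its top at 74.7 — this is the connector. The green one at (35,135) is outside the tray on the bench. All three containers stand upright on the mat at their nominal heights. Now I grip the connector across its 58 mm.

```bash

python3 -m pendant '[{"dx":30,"dy":0,"dz":0,"turn":0},{"dx":65,"dy":0,"dz":0,"turn":0},{"dx":89.5,"dy":-0.5,"dz":0,"turn":0},{"dx":89.5,"dy":-0.5,"dz":0,"turn":0},{"dx":89.5,"dy":-0.5,"dz":30,"turn":0.016}]' 74
python3 -m pendant '[{"dx":0,"dy":0,"dz":40,"turn":0},{"dx":0,"dy":0,"dz":80,"turn":0},{"dx":0,"dy":0,"dz":110,"turn":0},{"dx":0,"dy":0,"dz":125,"turn":0},{"dx":0,"dy":0,"dz":125,"turn":0}]'
python3 - <<'E'
from fit import *
g,z,K,T=snap("wrist"); cv2.imwrite("pics/s7.png",g)
E
```

```text
time: 22.2
tool_pos: [629.3, -53.6, 203.5]
tool_rot: [[-0.057, 0.998, 0.006], [0.998, 0.057, -0.002], [-0.002, 0.006, -1.0]]
contact_force: [-0.1, -0.4, -0.7]
finger_gap: 74.2
time: 22.82
tool_pos: [626.9, -52.2, 75.6]
tool_rot: [[-0.059, 0.998, -0.002], [0.998, 0.059, -0.001], [-0.001, -0.002, -1.0]]
contact_force: [0.0, -0.5, 0.4]
finger_gap: 74.0
```

View pics/s7.png

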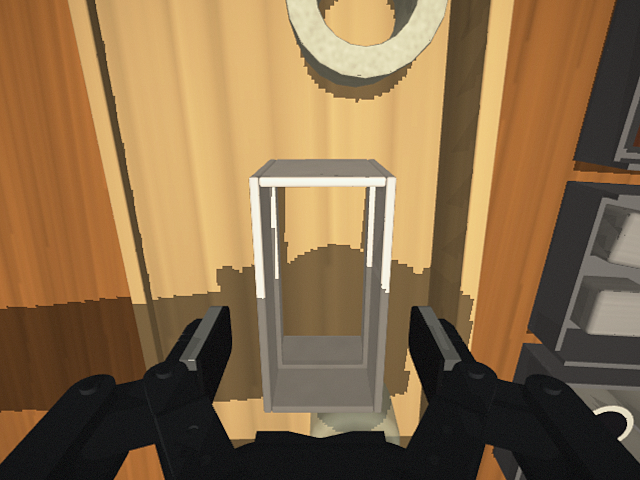

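The connector (mid column about 323) sits centred between the pads (columns 230 and 412). Down 36 and grip.

```bash

python3 -m pendant '[{"dx":0,"dy":0,"dz":12,"turn":0},{"dx":0,"dy":0,"dz":24,"turn":0},{"dx":0,"dy":0,"dz":33,"turn":0},{"dx":0,"dy":0,"dz":36,"turn":0},{"dx":0,"dy":0,"dz":36,"turn":0}]'
python3 -m pendant '[{"dx":0,"dy":0,"dz":0,"turn":0},{"dx":0,"dy":0,"dz":0,"turn":0},{"dx":0,"dy":0,"dz":0,"turn":0},{"dx":0,"dy":0,"dz":0,"turn":0},{"dx":0,"dy":0,"dz":0,"turn":0}]' 50
python3 -m pendant '[{"dx":0,"dy":0,"dz":0,"turn":0},{"dx":0,"dy":0,"dz":-2,"turn":0},{"dx":0,"dy":0,"dz":-10,"turn":0},{"dx":0,"dy":0,"dz":-30,"turn":0},{"dx":0,"dy":0,"dz":-60,"turn":0}]'
python3 -m pendant '[{"dx":0,"dy":0,"dz":-30,"turn":0},{"dx":0,"dy":0,"dz":-60,"turn":0},{"dx":0,"dy":0,"dz":-80,"turn":0},{"dx":0,"dy":0,"dz":-80,"turn":0}]'
python3 - <<'E'
from fit import *
o=r.get_obs(); p=np.array(o["tool_pos"]);R=np.array(o["tool_rot"])
print(p.round(1), "yaw",np.degrees(np.arctan2(R[1,1],R[0,1])))
P=np.concatenate(pts()); 
k=(P[:,0]>380)&(P[:,0]<650)&(P[:,1]>225)&(P[:,1]<450)
# carton walls: rim points inside band, inner region between flaps -> floor rectangle
S=near(P,(478.6,332.4),60,-5,30); print("floor z",np.median(S[:,2]))
t=np.array([478.6,332.4,0]); print("to target in tool axes",(R.T@(t-p)).round(1))
E
```

```text
time: 23.5
tool_pos: [627.2, -50.4, 40.0]
tool_rot: [[-0.061, 0.998, -0.0], [0.998, 0.061, -0.0], [0.0, -0.0, -1.0]]
contact_force: [0.4, -0.1, -0.4]
finger_gap: 73.8
time: 24.12
tool_pos: [627.8, -50.5, 40.9]
tool_rot: [[-0.061, 0.998, 0.001], [0.998, 0.061, -0.0], [-0.0, 0.001, -1.0]]
contact_force: [0.5, -0.2, 5.0]
finger_gap: 57.2
time: 24.75
tool_pos: [626.8, -50.4, 101.1]
tool_rot: [[-0.061, 0.998, -0.001], [0.998, 0.061, 0.0], [0.0, -0.001, -1.0]]
contact_force: [0.6, 0.3, -1.4]
finger_gap: 57.3
time: 25.25
tool_pos: [628.4, -50.5, 182.5]
tool_rot: [[-0.061, 0.998, 0.004], [0.998, 0.061, -0.0], [-0.001, 0.004, -1.0]]
contact_force: [0.3, 0.3, -1.5]
finger_gap: 57.4
[628.4 -50.5 182.5] yaw 3.4893576155233967
floor z 2.6345473197803813
to target in tool axes [ 391.4 -126.9  181.8]
```

Gripped (57.3). Carry it to the carton target at carton x about -36, turning -0.038 on the way.

```bash

python3 -m pendant '[{"dx":20,"dy":-6,"dz":0,"turn":0},{"dx":60,"dy":-19,"dz":0,"turn":0},{"dx":105,"dy":-34,"dz":0,"turn":0},{"dx":155,"dy":-50,"dz":0,"turn":0},{"dx":205,"dy":-66,"dz":0,"turn":0}]'
python3 -m pendant '[{"dx":50,"dy":-16,"dz":0,"turn":0},{"dx":100,"dy":-32,"dz":0,"turn":0},{"dx":145,"dy":-47,"dz":0,"turn":0},{"dx":175,"dy":-57,"dz":0,"turn":0},{"dx":186,"dy":-61,"dz":0,"turn":-0.038}]'
python3 -m pendant '[{"dx":0,"dy":0,"dz":0,"turn":0},{"dx":0,"dy":0,"dz":15,"turn":0},{"dx":0,"dy":0,"dz":40,"turn":0},{"dx":0,"dy":0,"dz":60,"turn":0},{"dx":0,"dy":0,"dz":60,"turn":0}]'
python3 - <<'E'
from fit import *
g,z,K,T=snap("wrist"); h,_,_,_=snap("scene"); cv2.imwrite("pics/s8.png",np.hstack([cv2.resize(g,(400,300)),h[180:480,240:640]]))
o=r.get_obs(); print(np.round(o["tool_pos"],1))
E
```

```text
time: 25.98
tool_pos: [546.6, 153.0, 179.2]
tool_rot: [[-0.062, 0.998, -0.002], [0.998, 0.062, 0.0], [0.0, -0.002, -1.0]]
contact_force: [0.8, 0.7, -1.7]
finger_gap: 57.1
time: 26.6
tool_pos: [473.7, 334.9, 179.3]
tool_rot: [[-0.106, 0.994, -0.002], [0.994, 0.106, -0.0], [0.0, -0.002, -1.0]]
contact_force: [0.0, -0.2, -1.3]
finger_gap: 57.1
time: 27.22
tool_pos: [476.2, 329.4, 117.8]
tool_rot: [[-0.096, 0.995, -0.004], [0.995, 0.096, -0.003], [-0.003, -0.004, -1.0]]
contact_force: [0.4, 0.4, -1.3]
finger_gap: 57.1
[477.3 331.1 120.1]
```

View pics/s8.png

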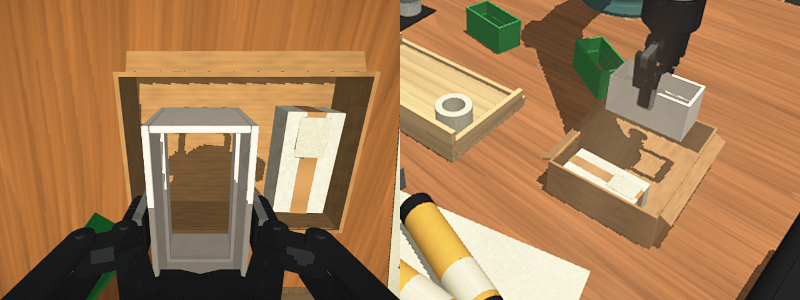

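The connector hangs over the free floor and parallel to the walls. Lower it.

```bash

python3 -m pendant '[{"dx":0,"dy":0,"dz":18,"turn":0},{"dx":0,"dy":0,"dz":42,"turn":0},{"dx":0,"dy":0,"dz":64,"turn":0},{"dx":0,"dy":0,"dz":78,"turn":0},{"dx":0,"dy":0,"dz":84,"turn":0}]'
python3 -m pendant '[{"dx":0,"dy":0,"dz":2,"turn":0},{"dx":0,"dy":0,"dz":3.5,"turn":0},{"dx":0,"dy":0,"dz":4.5,"turn":0},{"dx":0,"dy":0,"dz":4.5,"turn":0}]'
```

```text
time: 27.95
tool_pos: [476.5, 331.9, 35.3]
tool_rot: [[-0.099, 0.995, -0.001], [0.995, 0.099, -0.001], [-0.001, -0.001, -1.0]]
contact_force: [1.2, -0.1, -0.7]
finger_gap: 57.0
time: 28.45
tool_pos: [477.2, 332.4, 32.9]
tool_rot: [[-0.099, 0.995, 0.001], [0.995, 0.099, 0.001], [0.0, 0.001, -1.0]]
contact_force: [-0.9, -0.6, 5.0]
finger_gap: 57.2
```

```bash

python3 -m pendant '[{"dx":0,"dy":0,"dz":0,"turn":0},{"dx":0,"dy":0,"dz":0,"turn":0},{"dx":0,"dy":0,"dz":0,"turn":0},{"dx":0,"dy":0,"dz":0,"turn":0},{"dx":0,"dy":0,"dz":-10,"turn":0}]' 74
python3 -m pendant '[{"dx":0,"dy":0,"dz":-30,"turn":0},{"dx":0,"dy":0,"dz":-75,"turn":0},{"dx":0,"dy":0,"dz":-125,"turn":0},{"dx":0,"dy":0,"dz":-170,"turn":0},{"dx":0,"dy":0,"dz":-189.5,"turn":0}]'
python3 -m pendant '[{"dx":-30,"dy":0,"dz":0,"turn":0.015},{"dx":-80,"dy":0,"dz":0,"turn":0.022},{"dx":-120,"dy":0,"dz":0,"turn":0.022},{"dx":-120,"dy":0,"dz":0,"turn":0.022}]' 85
python3 - <<'E'
from fit import *
f,z,K,T=snap("wrist"); A,B=pts(("side","scene"))
P=cloud(z,K,T).reshape(-1,3); P=P[np.isfinite(P[:,0])]
k=(P[:,2]>62)&(P[:,2]<72)&(abs(P[:,0]-477)<50)&(abs(P[:,1]-332)<68); Q=P[k]
print("conn",*rect(Q),len(Q),Q[:,2].mean(),Q[:,2].std())
cv2.imwrite("pics/s9.png",f)
for nm,c,R in(("can",(423,-317),28.5),("bottle",(598,-293),29)): print(nm,*circ(near(A,c,40,40,110),c,R))
Q=near(A,(517,-365),45,60,150); print("tin",*rect(Q))
o=r.get_obs(); R=np.array(o["tool_rot"]);print(np.round(o["tool_pos"],1),np.arctan2(R[1,1],R[0,1]))
E
```

```text
time: 29.08
tool_pos: [476.2, 331.7, 41.4]
tool_rot: [[-0.099, 0.995, -0.001], [0.995, 0.099, -0.001], [-0.001, -0.002, -1.0]]
contact_force: [1.0, 1.0, -0.1]
finger_gap: 73.8
time: 29.7
tool_pos: [477.7, 333.0, 235.3]
tool_rot: [[-0.099, 0.995, 0.005], [0.995, 0.099, 0.003], [0.003, 0.005, -1.0]]
contact_force: [-0.0, 0.2, 0.1]
finger_gap: 74.0
time: 30.2
tool_pos: [489.4, 209.0, 232.0]
tool_rot: [[-0.071, 0.997, 0.001], [0.997, 0.071, -0.001], [-0.001, 0.001, -1.0]]
contact_force: [1.0, 0.5, 1.3]
finger_gap: 85.0
conn [477.6 322.9] [58.3 97. ] 5.7 1823 67.12855671831515 1.0122642750840274
can [ 423.3 -317.4] 857 0.6
bottle [ 598.1 -292.9] 867 0.7
tin [ 516.7 -365.2] [40.3 63.1] 2.4
[488.5 213.8 231.9] 0.07792355196299122
```

View pics/s9.png

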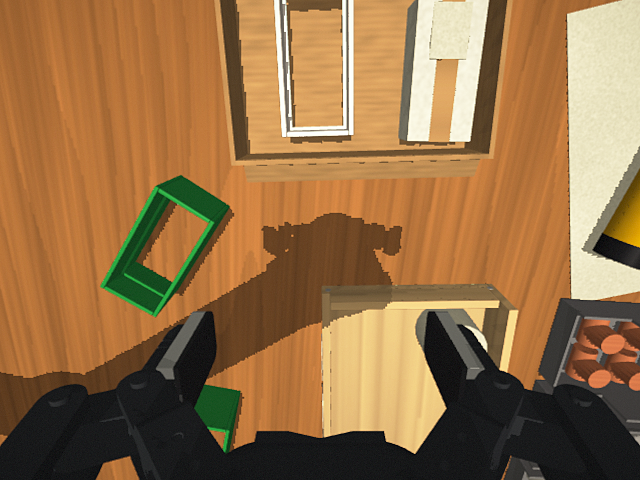

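The connector stands in the carton: top level at 67, 5.7° yaw, clear of walls and box. The three containers on the mat are unchanged. Now the bottle goes back: tray-frame move dx -512.5, dy +68.6.

```bash

python3 -m pendant '[{"dx":-30,"dy":4,"dz":0,"turn":0},{"dx":-80,"dy":11,"dz":0,"turn":0},{"dx":-135,"dy":18,"dz":0,"turn":0},{"dx":-190,"dy":25.5,"dz":0,"turn":0},{"dx":-245,"dy":33,"dz":0,"turn":0}]' 85
python3 -m pendant '[{"dx":-55,"dy":7,"dz":0,"turn":0},{"dx":-110,"dy":15,"dz":0,"turn":0},{"dx":-165,"dy":22,"dz":0,"turn":0},{"dx":-215,"dy":29,"dz":0,"turn":0},{"dx":-255,"dy":34.5,"dz":0,"turn":0}]'
python3 -m pendant '[{"dx":-12.5,"dy":1,"dz":0,"turn":0},{"dx":-12.5,"dy":1,"dz":0,"turn":0},{"dx":-12.5,"dy":1,"dz":15,"turn":0},{"dx":-12.5,"dy":1,"dz":45,"turn":0},{"dx":-12.5,"dy":1,"dz":80,"turn":0}]'
python3 -m pendant '[{"dx":0,"dy":0,"dz":30,"turn":0},{"dx":0,"dy":0,"dz":50,"turn":0},{"dx":0,"dy":0,"dz":60,"turn":0},{"dx":0,"dy":0,"dz":62,"turn":0},{"dx":0,"dy":0,"dz":62,"turn":0}]'
python3 - <<'E'
from fit import *
o=r.get_obs(); print(np.round(o["tool_pos"],1)); A,=pts(("side",)); print(*circ(near(A,(598,-293),32,10,75),(598,-293),29))
E
```

```text
time: 30.98
tool_pos: [541.1, -28.8, 231.6]
tool_rot: [[-0.08, 0.997, 0.001], [0.997, 0.08, 0.001], [0.001, 0.001, -1.0]]
contact_force: [1.6, -0.8, -0.3]
finger_gap: 84.9
time: 31.6
tool_pos: [595.5, -281.3, 231.1]
tool_rot: [[-0.078, 0.997, 0.0], [0.997, 0.078, 0.0], [0.0, 0.0, -1.0]]
contact_force: [0.2, 0.6, 0.2]
finger_gap: 84.9
time: 32.22
tool_pos: [596.8, -290.6, 150.3]
tool_rot: [[-0.08, 0.997, 0.001], [0.997, 0.08, 0.001], [0.001, 0.001, -1.0]]
contact_force: [-0.2, -1.0, 0.6]
finger_gap: 85.1
time: 32.85
tool_pos: [596.9, -293.2, 90.2]
tool_rot: [[-0.077, 0.997, 0.002], [0.997, 0.077, -0.001], [-0.001, 0.001, -1.0]]
contact_force: [0.6, 0.1, -0.2]
finger_gap: 84.9
[ 596.9 -293.2   90.2]
[ 598.1 -293. ] 741 0.7
```

```bash

python3 -m pendant '[{"dx":0,"dy":0,"dz":0,"turn":0},{"dx":0,"dy":0,"dz":0,"turn":0},{"dx":0,"dy":0,"dz":0,"turn":0},{"dx":0,"dy":0,"dz":0,"turn":0},{"dx":0,"dy":0,"dz":0,"turn":0}]' 45
python3 -m pendant '[{"dx":0,"dy":0,"dz":0,"turn":0},{"dx":0,"dy":0,"dz":-3,"turn":0},{"dx":0,"dy":0,"dz":-15,"turn":0},{"dx":0,"dy":0,"dz":-40,"turn":0},{"dx":0,"dy":0,"dz":-65,"turn":0}]'
python3 -m pendant '[{"dx":10,"dy":-1,"dz":-20,"turn":0},{"dx":35,"dy":-3,"dz":-28.5,"turn":0},{"dx":75,"dy":-5,"dz":-28.5,"turn":0},{"dx":120,"dy":-8,"dz":-28.5,"turn":0},{"dx":165,"dy":-11,"dz":-28.5,"turn":0}]'
python3 -m pendant '[{"dx":45,"dy":-3,"dz":0,"turn":0},{"dx":90,"dy":-6,"dz":0,"turn":0},{"dx":125,"dy":-8,"dz":0,"turn":0},{"dx":149,"dy":-10,"dz":0,"turn":0},{"dx":157,"dy":-10,"dz":0,"turn":0}]'
python3 -m pendant '[{"dx":0,"dy":0,"dz":5,"turn":0},{"dx":0,"dy":0,"dz":25,"turn":0},{"dx":0,"dy":0,"dz":50,"turn":0},{"dx":0,"dy":0,"dz":70,"turn":0},{"dx":0,"dy":0,"dz":79,"turn":0}]'
python3 -m pendant '[{"dx":0,"dy":0,"dz":2,"turn":0},{"dx":0,"dy":0,"dz":4,"turn":0},{"dx":0,"dy":0,"dz":5,"turn":0},{"dx":0,"dy":0,"dz":5,"turn":0}]'
```

```text
time: 33.52
tool_pos: [597.1, -293.4, 90.5]
tool_rot: [[-0.077, 0.997, 0.002], [0.997, 0.077, -0.001], [-0.001, 0.002, -1.0]]
contact_force: [-0.7, -0.1, 5.6]
finger_gap: 56.5
time: 34.15
tool_pos: [595.8, -292.9, 154.9]
tool_rot: [[-0.077, 0.997, -0.001], [0.997, 0.077, 0.0], [0.0, -0.001, -1.0]]
contact_force: [-1.3, -0.3, -2.5]
finger_gap: 56.9
time: 34.78
tool_pos: [571.2, -125.6, 182.3]
tool_rot: [[-0.079, 0.997, -0.001], [0.997, 0.079, 0.001], [0.001, -0.001, -1.0]]
contact_force: [0.6, 0.1, -3.0]
finger_gap: 56.3
time: 35.4
tool_pos: [548.9, 29.8, 182.4]
tool_rot: [[-0.082, 0.997, -0.002], [0.997, 0.082, 0.001], [0.001, -0.001, -1.0]]
contact_force: [-0.3, -0.8, -3.0]
finger_gap: 56.6
time: 36.02
tool_pos: [549.7, 24.8, 102.2]
tool_rot: [[-0.075, 0.997, -0.002], [0.997, 0.075, -0.001], [-0.001, -0.003, -1.0]]
contact_force: [0.2, -0.0, -2.3]
finger_gap: 56.5
time: 36.52
tool_pos: [550.8, 26.4, 99.2]
tool_rot: [[-0.077, 0.997, 0.001], [0.997, 0.077, 0.0], [-0.0, 0.001, -1.0]]
contact_force: [-0.6, -1.5, -2.4]
finger_gap: 57.0
```

```bash

python3 -m pendant '[{"dx":0,"dy":0,"dz":0.6,"turn":0},{"dx":0,"dy":0,"dz":1,"turn":0},{"dx":0,"dy":0,"dz":1,"turn":0}]'
python3 -m pendant '[{"dx":0,"dy":0,"dz":0,"turn":0},{"dx":0,"dy":0,"dz":0,"turn":0},{"dx":0,"dy":0,"dz":0,"turn":0},{"dx":0,"dy":0,"dz":0,"turn":0},{"dx":0,"dy":0,"dz":-10,"turn":0}]' 85
python3 -m pendant '[{"dx":0,"dy":0,"dz":-25,"turn":0},{"dx":0,"dy":0,"dz":-60,"turn":0},{"dx":0,"dy":0,"dz":-95,"turn":0},{"dx":0,"dy":0,"dz":-118,"turn":0},{"dx":-15,"dy":-7,"dz":-123.5,"turn":0}]'
python3 -m pendant '[{"dx":-45,"dy":-21,"dz":0,"turn":0},{"dx":-97,"dy":-46,"dz":0,"turn":0},{"dx":-150,"dy":-71,"dz":0,"turn":0},{"dx":-200,"dy":-95,"dz":0,"turn":0},{"dx":-250,"dy":-119,"dz":0,"turn":0}]'
python3 -m pendant '[{"dx":-45,"dy":-20,"dz":0,"turn":0},{"dx":-67,"dy":-29,"dz":0,"turn":0},{"dx":-67,"dy":-29,"dz":0,"turn":0},{"dx":-67,"dy":-29,"dz":25,"turn":0},{"dx":-67,"dy":-29,"dz":60,"turn":0}]'
python3 -m pendant '[{"dx":0,"dy":0,"dz":35,"turn":0},{"dx":0,"dy":0,"dz":62,"turn":0},{"dx":0,"dy":0,"dz":78,"turn":0},{"dx":0,"dy":0,"dz":82.5,"turn":0},{"dx":0,"dy":0,"dz":82.5,"turn":0}]'
python3 - <<'E'
from fit import *
A=np.concatenate(pts()); print(*circ(near(A,(551,27),36,50,128),(551,27),29),near(A,(551,27),36,50,190)[:,2].max())
E
```

```text
time: 36.9
tool_pos: [550.9, 26.5, 98.4]
tool_rot: [[-0.077, 0.997, 0.001], [0.997, 0.077, 0.0], [-0.0, 0.001, -1.0]]
contact_force: [0.1, 1.1, 5.5]
finger_gap: 56.6
time: 37.52
tool_pos: [550.0, 26.3, 107.5]
tool_rot: [[-0.077, 0.997, -0.002], [0.997, 0.077, -0.0], [-0.0, -0.002, -1.0]]
contact_force: [0.7, -0.5, 0.2]
finger_gap: 84.7
time: 38.15
tool_pos: [545.7, 11.6, 233.4]
tool_rot: [[-0.079, 0.997, 0.004], [0.997, 0.079, 0.001], [0.0, 0.004, -1.0]]
contact_force: [1.0, 0.9, -0.9]
finger_gap: 84.9
time: 38.78
tool_pos: [443.0, -249.8, 230.7]
tool_rot: [[-0.076, 0.997, -0.001], [0.997, 0.076, 0.0], [0.0, -0.001, -1.0]]
contact_force: [0.8, -0.1, -0.4]
finger_gap: 85.3
time: 39.4
tool_pos: [422.2, -315.5, 171.0]
tool_rot: [[-0.078, 0.997, 0.002], [0.997, 0.078, -0.0], [-0.0, 0.002, -1.0]]
contact_force: [0.4, 0.2, -0.3]
finger_gap: 84.9
time: 40.02
tool_pos: [421.9, -316.5, 89.2]
tool_rot: [[-0.077, 0.997, 0.001], [0.997, 0.077, -0.0], [-0.0, 0.001, -1.0]]
contact_force: [0.1, 0.4, -0.1]
finger_gap: 85.2
[551.2  27. ] 2084 1.2 166.63721385350004
```

The bottle is back within 1 mm. Next, the can.

```bash

python3 -m pendant '[{"dx":0,"dy":0,"dz":0,"turn":0},{"dx":0,"dy":0,"dz":0,"turn":0},{"dx":0,"dy":0,"dz":0,"turn":0},{"dx":0,"dy":0,"dz":0,"turn":0},{"dx":0,"dy":0,"dz":0,"turn":0}]' 45
python3 -m pendant '[{"dx":0,"dy":0,"dz":0,"turn":0},{"dx":0,"dy":0,"dz":-3,"turn":0},{"dx":0,"dy":0,"dz":-15,"turn":0},{"dx":0,"dy":0,"dz":-40,"turn":0},{"dx":0,"dy":0,"dz":-65,"turn":0}]'
python3 -m pendant '[{"dx":10,"dy":6,"dz":-20,"turn":0},{"dx":30,"dy":18,"dz":-28.5,"turn":0},{"dx":62,"dy":38,"dz":-28.5,"turn":0},{"dx":100,"dy":61,"dz":-28.5,"turn":0},{"dx":140,"dy":85,"dz":-28.5,"turn":0}]'
python3 -m pendant '[{"dx":40,"dy":24,"dz":0,"turn":0},{"dx":75,"dy":45,"dz":0,"turn":0},{"dx":102,"dy":62,"dz":0,"turn":0},{"dx":115,"dy":70,"dz":0,"turn":0},{"dx":119,"dy":72,"dz":0,"turn":0}]'
python3 -m pendant '[{"dx":0,"dy":0,"dz":0,"turn":0},{"dx":0,"dy":0,"dz":20,"turn":0},{"dx":0,"dy":0,"dz":48,"turn":0},{"dx":0,"dy":0,"dz":70,"turn":0},{"dx":0,"dy":0,"dz":79,"turn":0}]'
python3 -m pendant '[{"dx":0,"dy":0,"dz":2,"turn":0},{"dx":0,"dy":0,"dz":4,"turn":0},{"dx":0,"dy":0,"dz":5.5,"turn":0},{"dx":0,"dy":0,"dz":5.5,"turn":0}]'
```

```text
time: 40.75
tool_pos: [422.3, -316.8, 89.9]
tool_rot: [[-0.077, 0.997, 0.002], [0.997, 0.077, -0.001], [-0.001, 0.002, -1.0]]
contact_force: [-0.8, 1.2, 5.5]
finger_gap: 55.9
time: 41.38
tool_pos: [421.2, -316.4, 154.7]
tool_rot: [[-0.077, 0.997, -0.001], [0.997, 0.077, 0.0], [0.0, -0.001, -1.0]]
contact_force: [-0.6, -0.7, -3.0]
finger_gap: 55.9
time: 42.0
tool_pos: [495.8, -169.5, 182.9]
tool_rot: [[-0.076, 0.997, 0.0], [0.997, 0.076, -0.0], [-0.0, 0.0, -1.0]]
contact_force: [0.6, -0.4, -4.0]
finger_gap: 55.9
time: 42.62
tool_pos: [558.1, -46.1, 182.3]
tool_rot: [[-0.077, 0.997, -0.0], [0.997, 0.077, -0.0], [-0.0, -0.0, -1.0]]
contact_force: [-0.5, -0.2, -2.6]
finger_gap: 55.7
time: 43.25
tool_pos: [556.9, -47.9, 102.1]
tool_rot: [[-0.075, 0.997, -0.002], [0.997, 0.075, -0.001], [-0.001, -0.003, -1.0]]
contact_force: [-0.1, -0.1, -3.4]
finger_gap: 55.7
time: 43.75
tool_pos: [558.4, -46.2, 98.2]
tool_rot: [[-0.077, 0.997, 0.001], [0.997, 0.077, -0.0], [-0.0, 0.001, -1.0]]
contact_force: [0.3, -0.4, -3.0]
finger_gap: 55.9
```

```bash

python3 -m pendant '[{"dx":0,"dy":0,"dz":0.6,"turn":0},{"dx":0,"dy":0,"dz":1,"turn":0},{"dx":0,"dy":0,"dz":1,"turn":0}]'
python3 -m pendant '[{"dx":0,"dy":0,"dz":0,"turn":0},{"dx":0,"dy":0,"dz":0,"turn":0},{"dx":0,"dy":0,"dz":0,"turn":0},{"dx":0,"dy":0,"dz":0,"turn":0},{"dx":0,"dy":0,"dz":-10,"turn":0}]' 85
python3 -m pendant '[{"dx":0,"dy":0,"dz":-25,"turn":0},{"dx":0,"dy":0,"dz":-60,"turn":0},{"dx":0,"dy":0,"dz":-95,"turn":0},{"dx":0,"dy":0,"dz":-118,"turn":0},{"dx":-15,"dy":-3,"dz":-124.5,"turn":0}]'
python3 -m pendant '[{"dx":-45,"dy":-9,"dz":0,"turn":0},{"dx":-97,"dy":-20,"dz":0,"turn":0},{"dx":-150,"dy":-31,"dz":0,"turn":0},{"dx":-200,"dy":-41,"dz":0,"turn":0},{"dx":-250,"dy":-52,"dz":0,"turn":0}]'
python3 -m pendant '[{"dx":-35,"dy":-7,"dz":0,"turn":0},{"dx":-49,"dy":-10,"dz":0,"turn":0},{"dx":-49,"dy":-10,"dz":0,"turn":0},{"dx":-49,"dy":-10,"dz":25,"turn":0},{"dx":-49,"dy":-10,"dz":60,"turn":0}]'
python3 -m pendant '[{"dx":0,"dy":0,"dz":35,"turn":0},{"dx":0,"dy":0,"dz":65,"turn":0},{"dx":0,"dy":0,"dz":82,"turn":0},{"dx":0,"dy":0,"dz":87,"turn":0},{"dx":0,"dy":0,"dz":87,"turn":0}]'
python3 - <<'E'
from fit import *
A=np.concatenate(pts()); print(*circ(near(A,(558.5,-46),36,50,128),(558,-46),28.5),near(A,(558,-46),36,50,190)[:,2].max())
E
```

```text
time: 44.12
tool_pos: [558.5, -46.1, 97.9]
tool_rot: [[-0.077, 0.997, 0.001], [0.997, 0.077, 0.0], [-0.0, 0.001, -1.0]]
contact_force: [-1.7, 0.0, 5.0]
finger_gap: 55.5
time: 44.75
tool_pos: [557.6, -46.2, 106.4]
tool_rot: [[-0.077, 0.997, -0.002], [0.997, 0.077, 0.0], [0.0, -0.002, -1.0]]
contact_force: [0.4, -0.0, 0.4]
finger_gap: 84.9
time: 45.38
tool_pos: [557.4, -60.8, 233.5]
tool_rot: [[-0.079, 0.997, 0.004], [0.997, 0.079, 0.0], [0.0, 0.004, -1.0]]
contact_force: [0.1, 0.3, 0.0]
finger_gap: 85.2
time: 46.0
tool_pos: [522.2, -317.3, 230.5]
tool_rot: [[-0.076, 0.997, -0.001], [0.997, 0.076, 0.0], [0.0, -0.001, -1.0]]
contact_force: [-0.1, -0.7, -0.2]
finger_gap: 84.8
time: 46.62
tool_pos: [519.2, -362.1, 171.6]
tool_rot: [[-0.08, 0.997, 0.003], [0.997, 0.08, 0.0], [-0.0, 0.003, -1.0]]
contact_force: [-0.1, -0.3, -0.6]
finger_gap: 84.9
time: 47.25
tool_pos: [518.1, -364.1, 84.9]
tool_rot: [[-0.077, 0.997, 0.001], [0.997, 0.077, -0.0], [-0.0, 0.001, -1.0]]
contact_force: [0.4, 0.4, -0.3]
finger_gap: 85.0
[558.3 -45.9] 1124 1.2 167.84685742804282
```

The can is back at its start spot. Last, the tin.

```bash

python3 -m pendant '[{"dx":0,"dy":0,"dz":0,"turn":0},{"dx":0,"dy":0,"dz":0,"turn":0},{"dx":0,"dy":0,"dz":0,"turn":0},{"dx":0,"dy":0,"dz":0,"turn":0},{"dx":0,"dy":0,"dz":0,"turn":0}]' 25
python3 -m pendant '[{"dx":0,"dy":0,"dz":0,"turn":0},{"dx":0,"dy":0,"dz":-3,"turn":0},{"dx":0,"dy":0,"dz":-15,"turn":0},{"dx":0,"dy":0,"dz":-40,"turn":0},{"dx":0,"dy":0,"dz":-65,"turn":0}]'
python3 -m pendant '[{"dx":10,"dy":3,"dz":-20,"turn":0},{"dx":30,"dy":8,"dz":-28,"turn":0},{"dx":62,"dy":17,"dz":-28,"turn":0},{"dx":100,"dy":27,"dz":-28,"turn":0},{"dx":140,"dy":38,"dz":-28,"turn":0}]'
python3 -m pendant '[{"dx":40,"dy":11,"dz":0,"turn":0},{"dx":72,"dy":20,"dz":0,"turn":0},{"dx":94,"dy":26,"dz":0,"turn":0},{"dx":103,"dy":28,"dz":0,"turn":0},{"dx":103,"dy":28,"dz":0,"turn":0}]'
python3 -m pendant '[{"dx":0,"dy":0,"dz":0,"turn":0},{"dx":0,"dy":0,"dz":20,"turn":0},{"dx":0,"dy":0,"dz":48,"turn":0},{"dx":0,"dy":0,"dz":70,"turn":0},{"dx":0,"dy":0,"dz":79,"turn":0}]'
python3 -m pendant '[{"dx":0,"dy":0,"dz":2,"turn":0},{"dx":0,"dy":0,"dz":4,"turn":0},{"dx":0,"dy":0,"dz":5.5,"turn":0},{"dx":0,"dy":0,"dz":5.5,"turn":0}]'
```

```text
time: 47.98
tool_pos: [517.5, -364.6, 84.8]
tool_rot: [[-0.077, 0.997, 0.0], [0.997, 0.077, -0.0], [-0.0, 0.0, -1.0]]
contact_force: [-2.3, 0.9, 4.7]
finger_gap: 37.3
time: 48.6
tool_pos: [517.5, -364.1, 150.1]
tool_rot: [[-0.077, 0.997, -0.0], [0.997, 0.077, 0.0], [0.0, -0.0, -1.0]]
contact_force: [-0.4, 0.1, -2.1]
finger_gap: 37.3
time: 49.22
tool_pos: [544.4, -218.5, 176.7]
tool_rot: [[-0.078, 0.997, -0.001], [0.997, 0.078, 0.001], [0.001, -0.001, -1.0]]
contact_force: [0.5, 0.4, -2.2]
finger_gap: 37.6
time: 49.85
tool_pos: [564.3, -115.9, 177.0]
tool_rot: [[-0.079, 0.997, -0.001], [0.997, 0.079, 0.0], [0.0, -0.001, -1.0]]
contact_force: [0.7, 0.5, -2.8]
finger_gap: 37.4
time: 50.48
tool_pos: [563.6, -118.1, 97.0]
tool_rot: [[-0.075, 0.997, -0.002], [0.997, 0.075, -0.0], [-0.0, -0.002, -1.0]]
contact_force: [0.2, 0.3, -2.8]
finger_gap: 37.5
time: 50.98
tool_pos: [564.9, -116.9, 93.2]
tool_rot: [[-0.077, 0.997, 0.001], [0.997, 0.077, -0.0], [-0.0, 0.001, -1.0]]
contact_force: [0.4, -0.5, -2.4]
finger_gap: 37.4
```

```bash

python3 -m pendant '[{"dx":0,"dy":0,"dz":0.6,"turn":0},{"dx":0,"dy":0,"dz":1,"turn":0},{"dx":0,"dy":0,"dz":1,"turn":0}]'
python3 -m pendant '[{"dx":0,"dy":0,"dz":0,"turn":0},{"dx":0,"dy":0,"dz":0,"turn":0},{"dx":0,"dy":0,"dz":0,"turn":0},{"dx":0,"dy":0,"dz":0,"turn":0},{"dx":0,"dy":0,"dz":-10,"turn":0}]' 85
python3 -m pendant '[{"dx":0,"dy":0,"dz":-25,"turn":0},{"dx":0,"dy":0,"dz":-60,"turn":0},{"dx":0,"dy":0,"dz":-95,"turn":0},{"dx":0,"dy":0,"dz":-125,"turn":0},{"dx":0,"dy":0,"dz":-150,"turn":0}]'
python3 -m pendant '[{"dx":-30,"dy":0,"dz":-10,"turn":0},{"dx":-80,"dy":0,"dz":-20,"turn":0},{"dx":-130,"dy":0,"dz":-20,"turn":0},{"dx":-150,"dy":0,"dz":-20,"turn":0},{"dx":-150,"dy":0,"dz":-20,"turn":0}]'
python3 - <<'E'
from fit import *
S0=np.concatenate(pts(save="0.npz")); A,B=pts(); N=np.concatenate([A,B])
for nm,c,R,z0,z1 in(("can",(558.5,-46),28.5,50,128),("bottle",(551,27),29,50,128),("jar",(654,-152),27,20,74),("tape",(638,77),31,18,52)):
    print(nm,circ(near(S0,c,34,z0,z1),c,R)[0],circ(near(N,c,34,z0,z1),c,R)[0],near(N,c,36,10,190)[:,2].max().round(1))
for nm,c,rad,z0,z1 in(("tin",(564.5,-117),40,100,139),("cap",(563.5,-102),18,146,160),("pack",(583,330),50,38,46)):
    print(nm,near(S0,c,rad,z0,z1).mean(0).round(1),near(N,c,rad,z0,z1).mean(0).round(1))
Q=near(N,(477,332),75,61,72);Q=Q[abs(Q[:,1]-332-(Q[:,0]-477)*.1)<62]; print("conn",*rect(Q),Q[:,2].mean())
f,*_=snap("scene"); cv2.imwrite("pics/end.png",f)
E
```

```text
time: 51.35
tool_pos: [564.9, -117.0, 92.8]
tool_rot: [[-0.077, 0.997, 0.001], [0.997, 0.077, -0.0], [-0.0, 0.001, -1.0]]
contact_force: [-2.2, 0.9, 6.7]
finger_gap: 37.4
time: 51.98
tool_pos: [564.0, -116.8, 101.4]
tool_rot: [[-0.077, 0.997, -0.002], [0.997, 0.077, 0.0], [0.0, -0.002, -1.0]]
contact_force: [-0.1, -1.0, 0.2]
finger_gap: 85.1
time: 52.6
tool_pos: [564.9, -117.0, 254.0]
tool_rot: [[-0.077, 0.997, 0.002], [0.997, 0.077, -0.0], [-0.0, 0.002, -1.0]]
contact_force: [-0.2, -0.1, -1.2]
finger_gap: 84.8
time: 53.22
tool_pos: [575.7, -267.5, 271.8]
tool_rot: [[-0.074, 0.997, -0.0], [0.997, 0.074, -0.0], [0.0, -0.0, -1.0]]
contact_force: [0.2, -0.5, 0.2]
finger_gap: 84.9
can [558.7 -45.7] [558.5 -45.9] 168.0
bottle [550.6  27.3] [550.8  27.2] 168.7
jar [ 653.  -151.8] [ 652.8 -151.6] 85.1
tape [637.5  76.1] [637.2  76.8] 60.6
tin [ 568.9 -120.7  124.6] [ 571.1 -121.2  123.5]
cap [ 563.4 -102.2  152.6] [ 566.5 -100.7  152.1]
pack [585.5 331.4  42.8] [585.5 331.5  42.8]
conn [457.1 330.6] [103.  122.4] 4.5 63.74957496395042
```

View pics/end.png

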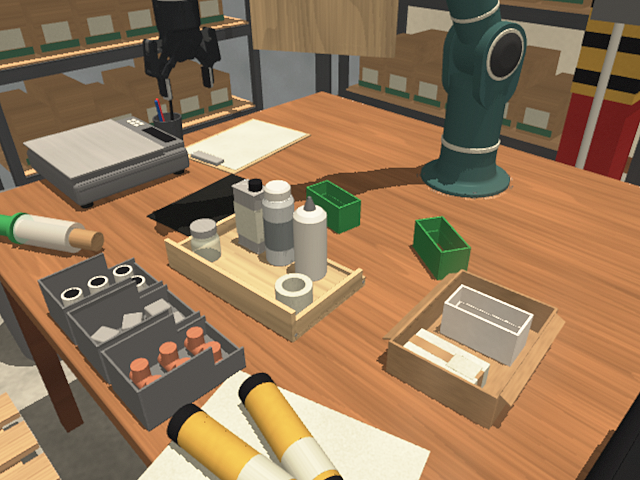

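Everything stands where it should. The connector rectangle in this last check picked up carton-rim points, so for it I rely on the wrist measurement and the picture.

```bash
python3 -c "
from bench import r
print(r.get_obs()['time']); print(r.close_job())"
```

```text
53.375
the job is handed in; nothing more can be done
None
```

I finished the job and handed it in at 53.4 s of the 144 s allowed. The tin, can and bottle went onto the mat. The white connector then went onto the free floor of the carton, standing on its open end. The bottle, can and tin then went back to their spots in the tray.

**Last checks that agreed**
- **Can and bottle:** within about 0.5 mm of their start positions, upright at the right height.
- **Tin:** put back at the commanded pose it was picked up from. Its point averages differ from the start by 2–3 mm, probably from different occlusion, and the limit is 15 mm.
- **Jar, tape and packed box:** unmoved, within about 1 mm.
- **Connector:** just after release the wrist view put its x at 478 mm and its yaw at 5.7°, parallel to the carton, with its top at 67 mm (66 expected). The image edge cut off part of it, so its y rests on the commanded 332 mm.

**Check that failed**
- The final rectangle fit on the connector was no use because it picked up points from the carton rim (103×122 mm instead of 58×116). The last picture shows the connector upright, clear of the walls and the box.

My first two moves were refused because each row needs all four keys; the arm did not move and nothing was disturbed.

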